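# Pair gauge blocks on the soaking plate

## Robot

A 7-joint arm with a two-finger parallel gripper is mounted at the origin on the work surface. World frame = base frame: x ahead of the robot, y to its left, z up, the work surface at z = 0. Lengths are in m, angles in degrees, forces in N, time in s.
With the tool pointing down it reaches from about 0.425 to 0.875 m from the base axis. Payload 4.7 kg.
Tool frame: the origin (TCP) lies midway between the tips of the shut fingers; the grasp point (between the pads) lies 19 mm behind it (env.grip_point_offset is the distance from the TCP to the grasp point, in m); z points along the fingers, y is the line along which they close (so a half turn about z gives the same grasp; the last joint's range is limited). The gripper opens to 87 mm and grips with 3 to 60 N. Pads are 19 mm wide; open, the fingers measure 117 mm over their backs; the gripper's body (75 mm by 190 mm) begins 51 mm behind the grasp point.
Start: joints at [0.808, 18.392, -4.016, 83.108, 1.295, 78.541, -3.26], TCP at [0.65, -0, 0.223] pointing down, gripper open.
Joint ranges: [-163.93, 163.93], [-17.29, 119.83], [-79.2, 71.16], [3.27, 140.29], [-89.18, 269.18], [5.43, 117.66], [-154.24, 154.24]. Speed limits (degrees/s): [147.25, 147.25, 180, 180, 180, 180, 180].

## Interface

Orientations are given as [roll, pitch, yaw] about the fixed x, y, z axes, in that order (R = Rz(yaw) Ry(pitch) Rx(roll)).
In Python, from cell import env gives the robot as it stands.
- The arm moves only by the shell command python3 -m jog 'ROWS' [FORCE]. ROWS is JSON, a list of rows, each a list of 7 numbers: the shift along the tool's x, y, z in m, then the turn, a rotation vector about the tool's x, y, z in rad, then the finger opening in m, from 0 to 0.087. A call has 1 to 12 rows; each row shifts and turns the commanded pose from where the row before left it, along the tool's axes as they then stand; what a row does not reach is not made up. A row lasts 1/12 s, in which the tool goes at most 41.7 mm and 7.16 degrees, less where a joint would pass 70% of its speed; a pose out of reach is approached as far as the arm can. A call is refused whole if a number of a shift passes 0.0417 or a number of a turn 0.125, either way. A call with a gripper value outside its range is refused whole. The fingers move at their own pace and stop on an object; FORCE is the grip in N (left out, the last holds). Time passes only in rows, so rows that do not move let the fingers close. It gives the time, the measured TCP pose, the force, the opening and the grip force at its end, in the units of the state.
- env.get_obs(): the state, without advancing time (a new reading comes with each control period).
- env.read_camera(name): name is "scene" or "side" or "wrist"; returns the picture (400x640x3 uint8, blue, green, red); there is no depth.
- env.get_calibration(name): a dict with "fov_y" (degrees; the focal length in pixels is half the picture's height over the tangent of half this angle, whatever the lens; pixels are square), "cx", "cy" (the principal point, pixels), "pose" (4x4, takes a point from camera to world coordinates). Camera axes: x right, y up, looking along -z (the intrinsics and any distortion apply to the point x, -y, -z); pixel columns grow to the right and rows downward; lengths in m; the calibration is good to about 2 mm. A picture is of the moment at which its call begins: read the wrist's pose just before it. get_calibration takes no time and is no camera call; for the wrist camera it gives the pose at the moment of the call.
- env.sign_off(): hands the job in; it is judged then, once.
The state is a dict: "time_s": time; "qpos": joint angles; "joint_velocities": joint speeds; "effort": joint torques, N m; "tool_pos": TCP position; "tool_rot": TCP orientation; "force": force on the tool from outside, world axes, zero at the start; "wrist_torque": the same for the moment, N m; "grip_width": finger opening in m; "grasp_force": force on a finger pad.
Only numpy, scipy, OpenCV 4.12 (cv2) and the standard library are available. Lean on these libraries where they do the work, as an engineer would, in place of code of your own. Each camera call takes 0.05 s, during which the arm holds its last target. There are 200 camera calls.

## Task

Get the gauge blocks ready for comparison: lay each white ceramic block flat on the black soaking plate to the left (as seen from the robot) of the steel reference block of the same length, side by side and parallel with it, ends level, about 10 mm apart and without overlapping. Put the orange temperature logger flat on the plate just behind the longest pair, on the side away from the robot, centred on the pair, its long side across the two blocks' ends and about 10 mm from them. Set everything down rather than dropping it, and do not shift the steel reference blocks or the glass optical flat in the tray.

Things in the scene. Friction and masses are not known exactly. Their poses are not given: they have to be found in the camera images.
- test20: white ceramic gauge block of 20 mm nominal length, one of the customer's three blocks: a loose plain bar 20 mm along its own x, 35 mm along y, 9 mm thick, about 38 g, lying flat in the wooden tray, any yaw up to 1.2 rad from the tray's. Origin: centre of its underside; z up. It looks the same turned by half a turn.
- test40: white ceramic gauge block of 40 mm nominal length, one of the customer's three blocks: a loose plain bar 40 mm along its own x, 35 mm along y, 9 mm thick, about 76 g, lying flat in the wooden tray, any yaw up to 0.5 rad from the tray's. Origin: centre of its underside; z up. It looks the same turned by half a turn.
- test60: white ceramic gauge block of 60 mm nominal length, one of the customer's three blocks: a loose plain bar 60 mm along its own x, 35 mm along y, 9 mm thick, about 114 g, lying flat in the wooden tray, any yaw up to 0.3 rad from the tray's. Origin: centre of its underside; z up. It looks the same turned by half a turn.
- logger: orange temperature logger with a grey display: a small loose box 34 mm along its own x, 44 mm along y, 14 mm high, 30 to 65 g, lying flat in the tray with its y within 0.35 rad of the tray's y. Origin: centre of its underside; z up. Its 44 mm side is the long side.
- ref20: bare-steel reference gauge block of 20 mm nominal length, 20 mm along its own x, 35 mm along y, 9 mm thick, lying loose and flat on the soaking plate; it stays where it is. Origin: centre of its underside. Its x points away from the robot and its y to the robot's left, both within about 0.2 rad.
- ref40: bare-steel reference gauge block of 40 mm nominal length, 40 mm along its own x, 35 mm along y, 9 mm thick, lying loose and flat on the soaking plate; it stays where it is. Origin: centre of its underside. Its x points away from the robot and its y to the robot's left, both within about 0.2 rad.
- ref60: bare-steel reference gauge block of 60 mm nominal length, 60 mm along its own x, 35 mm along y, 9 mm thick, lying loose and flat on the soaking plate; it stays where it is. Origin: centre of its underside. Its x points away from the robot and its y to the robot's left, both within about 0.2 rad.
- soak_plate: black-anodised aluminium temperature-soaking plate, fixed, 170 mm along its x (away from the robot) by 330 mm along its y, its flat top 20 mm above its origin (centre of its underside, on the table). The three steel reference blocks lie on it in a row along y, in any order, about 103 mm from centre to centre, with at least 55 mm of free plate to the left of each.
- tray: shallow wooden tray, fixed, beside the plate (to its left or right), 220 mm along its x by 340 mm along its y, green felt floor 8 mm above its origin (centre of its underside, on the table), rim 7 mm wide and 5 mm higher than the felt. The white blocks and the logger lie on the felt in one row along y, in any order, centres at least 70 mm apart.
- optical_flat: clear glass optical flat, a loose disc 44 mm in diameter and 12 mm high, 45 g, lying in the tray behind the row of white blocks (farther from the robot), next to a wooden lens brush; it stays where it is. Origin: centre of its underside.
Things that resemble listed ones, but are neither listed nor needed, are in the scene too. What is shaped like the ref40 but blue or yellow is not meant.

How it is judged:
By the outcome, as a careful person would: the job done as asked, in the order asked, and still so for the second after the job is handed in, with the robot touching nothing.
It also fails if it takes over 104 s, if anything falls off the work surface, if the arm or the gripper's body presses on something with over 40 N, if the wrist force passes 120 N, or if a joint passes its speed limit or range.

## Working session

There is one attempt and no reset: what is moved stays moved. The work goes in short steps, Python scripts to look and compute and a shell command to move; the robot and the scene stay as the last step left them, time stands still between calls to the robot, and variables do not carry over. Pictures are saved under pics/ and viewed, at most 14 in all, crops included, and the job is handed in when it is done.

```bash
ls; mkdir -p pics
python3 - <<'E'
from cell import env
import cv2
for n in ("scene","side","wrist"):
    c=env.get_calibration(n); print(n,{k:(v if k!='pose' else v) for k,v in c.items()})
    cv2.imwrite(f"pics/{n}0.png",env.read_camera(n))
print(env.get_obs()); print(env.grip_point_offset)
E
```

```text
pics
scene {'fov_y': 51.4122236274175, 'cx': 320.0231357721434, 'cy': 200.9261568261979, 'pose': array([[-0.88730186, -0.24882976,  0.38830291,  0.99565397],
       [ 0.46089465, -0.50851131,  0.72731862,  0.65548342],
       [ 0.0164779 ,  0.8243179 ,  0.56588734,  0.62701584],
       [ 0.        ,  0.        ,  0.        ,  1.        ]])}
side {'fov_y': 45.94988359607797, 'cx': 307.10213145911166, 'cy': 193.39667934477845, 'pose': array([[ 0.97408447,  0.14095183, -0.17689553,  0.41639676],
       [-0.22592323,  0.56873803, -0.79088289, -0.95248843],
       [-0.01086918,  0.81035155,  0.58584317,  0.69566288],
       [ 0.        ,  0.        ,  0.        ,  1.        ]])}
wrist {'fov_y': 68.61309947582238, 'cx': 322.8501195127809, 'cy': 193.31589968654097, 'pose': array([[ 9.99997364e-01, -8.13152854e-05,  2.29449898e-03,
         6.49594105e-01],
       [-4.88702450e-04,  9.68932102e-01,  2.47326391e-01,
         6.72753380e-02],
       [-2.24332513e-03, -2.47326860e-01,  9.68929508e-01,
         3.84758197e-01],
       [ 0.00000000e+00,  0.00000000e+00,  0.00000000e+00,
         1.00000000e+00]])}
{'time_s': 0.15, 'qpos': array([ 0.80808389, 18.42817221, -4.01698594, 83.15860618,  1.29687356,
       78.54063094, -3.2605685 ]), 'joint_velocities': array([-0.04360895, -0.17192187, -0.06539031, -0.18880921, -0.02905632,
       -0.12530661, -0.07156585]), 'effort': array([ 2.16972071e-04, -4.91794288e+01, -4.04079035e-01, -3.12878716e+01,
       -6.39387709e-02,  4.04033612e-02,  9.90178205e-05]), 'tool_pos': array([ 6.49586052e-01, -4.56538038e-05,  2.21727897e-01]), 'tool_rot': array([-1.79917918e+02,  6.42922326e-03,  9.00024941e+01]), 'force': array([-0.01379001,  0.47038188,  0.19230981]), 'wrist_torque': array([-0.02366117,  0.02225813,  0.00611849]), 'grasp_force': 0.0, 'grip_width': 0.08750371021067227}
0.0187
```

View pics/scene0.png

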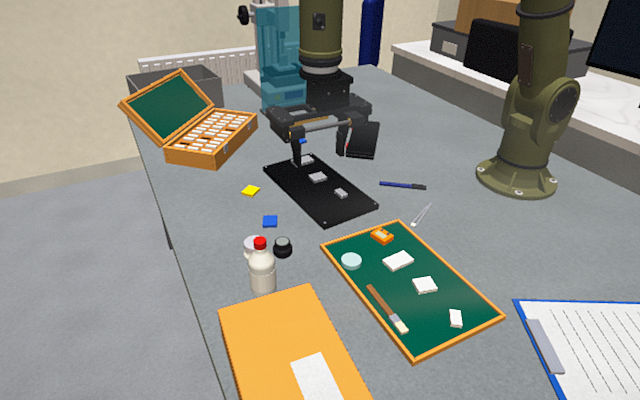

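View pics/wrist0.png

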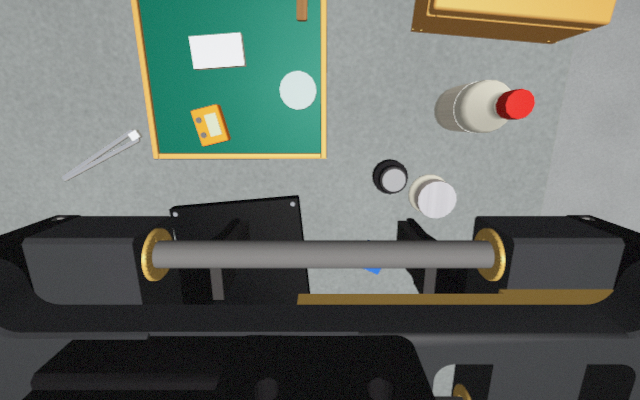

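The scene picture shows the tray with logger (382,236), test60 (398,260), test40 (425,285), test20 (456,318). The plate holds the steel blocks at (305,160), (318,177) and (341,193). Lookalikes not to be used: blue bars (270,221) and (300,140), yellow (250,190), the white blocks in the case (210,130), and the glass flat (351,261). Next I move the wrist camera over the tray, then over the plate.

```bash
python3 -m jog '[[0.037,0,-0.0135,0,0,0,0.087],[0.037,0,-0.0135,0,0,0,0.087],[0.037,0,-0.0135,0,0,0,0.087],[0.037,0,-0.0135,0,0,0,0.087],[0.037,0,-0.0135,0,0,0,0.087],[0.037,0,-0.0135,0,0,0,0.087],[0,0,0,0,0,0,0.087],[0,0,0,0,0,0,0.087],[0,0,0,0,0,0,0.087]]'
cat > look.py <<'E'
import sys,cv2,pickle
from cell import env
n,name=sys.argv[1:3]
c=env.get_calibration(n); im=env.read_camera(n)
cv2.imwrite(f"pics/{name}.png",im); pickle.dump(c,open(f"pics/{name}.pkl","wb"))
o=env.get_obs(); print(o["time_s"],o["tool_pos"],o["tool_rot"])
E
python3 look.py wrist tray1
python3 -m jog '[[-0.037,0,0,0,0,0,0.087],[-0.037,0,0,0,0,0,0.087],[-0.037,0,0,0,0,0,0.087],[-0.037,0,0,0,0,0,0.087],[-0.037,0,0,0,0,0,0.087],[-0.037,0,0,0,0,0,0.087],[-0.037,0,0,0,0,0,0.087],[-0.037,0,0,0,0,0,0.087],[-0.037,0,0,0,0,0,0.087],[-0.037,0,0,0,0,0,0.087],[0,0,0,0,0,0,0.087],[0,0,0,0,0,0,0.087]]'
python3 -m jog '[[0,0,0,0,0,0,0.087]]'
python3 look.py wrist plate1
```

```text
time_s: 0.9
tool_pos: [0.65, 0.2216, 0.3029]
tool_rot: [-180.0, 0.1, 90.0]
force: [0.2, -1.0, -0.4]
grip_width: 0.0871
grasp_force: 0.0
0.95 [0.6501757  0.22032591 0.30269904] [-1.79949095e+02  9.83675726e-02  8.99087169e+01]
time_s: 1.95
tool_pos: [0.6482, -0.1545, 0.3028]
tool_rot: [-179.9, 0.1, 89.4]
force: [-0.4, 0.9, 0.6]
grip_width: 0.0872
grasp_force: 0.0
time_s: 2.03
tool_pos: [0.6493, -0.1494, 0.3031]
tool_rot: [-180.0, -0.0, 89.8]
force: [-0.3, 0.6, 0.6]
grip_width: 0.0872
grasp_force: 0.0
2.0833 [ 0.64964244 -0.14782605  0.30322322] [-1.79969598e+02 -4.91304129e-02  8.99801505e+01]
```

View pics/tray1.png

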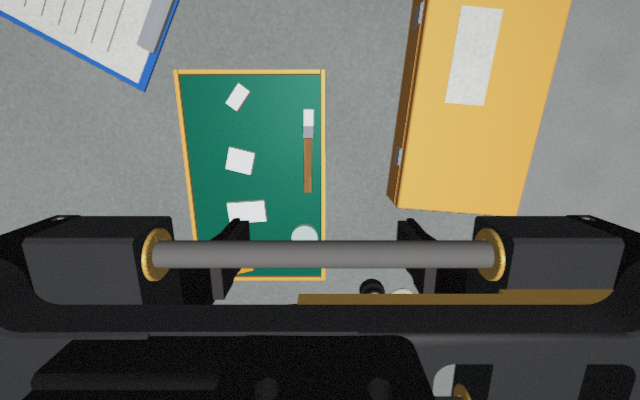

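View pics/plate1.png

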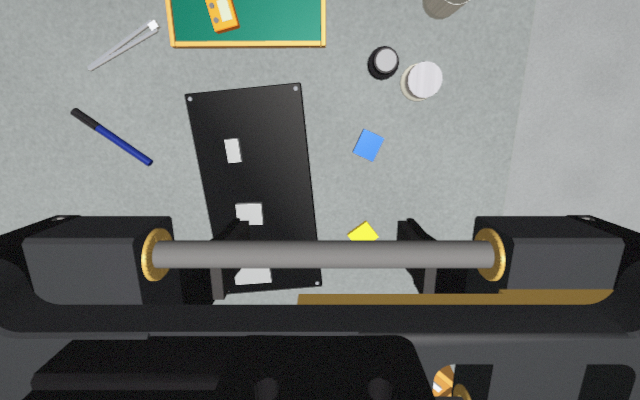

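The tray picture shows test20 (237,97), test40 (240,161), test60 (246,211) and the flat (304,236). The plate picture shows ref20 (233,150), ref40 (249,213) and, partly hidden, ref60 (252,273). One more look farther right, then I measure.

```bash
python3 -m jog '[[-0.036,0,0,0,0,0,0.087],[-0.036,0,0,0,0,0,0.087],[-0.036,0,0,0,0,0,0.087],[0,0,0,0,0,0,0.087],[0,0,0,0,0,0,0.087],[0,0,0,0,0,0,0.087]]'
python3 look.py wrist plate2
python3 - <<'E'
import pickle
from cell import env
E
cat > meas.py <<'E'
import cv2,pickle,numpy as np
def back(c,px,z):
    px=np.atleast_2d(px).astype(float); f=200/np.tan(np.radians(c["fov_y"]/2))
    d=np.c_[(px[:,0]-c["cx"])/f,-(px[:,1]-c["cy"])/f,-np.ones(len(px))]@c["pose"][:3,:3].T
    o=c["pose"][:3,3]; return (o+d*((z-o[2])/d[:,2])[:,None])[:,:2]
def proj(c,P):
    P=np.atleast_2d(P); f=200/np.tan(np.radians(c["fov_y"]/2))
    q=(P-c["pose"][:3,3])@c["pose"][:3,:3]; return np.c_[c["cx"]+f*q[:,0]/-q[:,2],c["cy"]-f*q[:,1]/-q[:,2]]
def rect(name,seed,z,r=32,ch="max",thr=None,show=False,K=6):
    """bright top face nearest the seed -> centre, sides, corner list in world"""
    im=cv2.imread(f"pics/{name}.png"); c=pickle.load(open(f"pics/{name}.pkl","rb"))
    x0,y0=max(seed[0]-r,0),max(seed[1]-r,0); cr=im[y0:seed[1]+r,x0:seed[0]+r].astype(np.float32)
    g=cr[:,:,2] if ch=="red" else cr.min(2)
    g=cv2.resize(g,None,fx=K,fy=K,interpolation=cv2.INTER_CUBIC).clip(0,255).astype(np.uint8)
    if thr is None: _,b=cv2.threshold(g,0,255,cv2.THRESH_OTSU)
    else: b=(g>thr).astype(np.uint8)*255
    cs,_=cv2.findContours(b,cv2.RETR_EXTERNAL,cv2.CHAIN_APPROX_NONE)
    s=((seed[0]-x0)*K,(seed[1]-y0)*K)
    k=max(cs,key=lambda q:cv2.pointPolygonTest(q,s,True))
    px=(k[:,0]+.5)/K-.5+[x0,y0]
    w=back(c,px,z)*1000
    (cx,cy),(a,b2),an=cv2.minAreaRect(w.astype(np.float32))
    return np.array([cx,cy]),(a,b2),an,cv2.contourArea(w.astype(np.float32))
E
python3 - <<'E'
from meas import *
for n,i,s,z,k in [("test20","tray1",(237,97),.017,{}),("test40","tray1",(240,161),.017,{}),("test60","tray1",(246,211),.017,dict(r=26)),
 ("ref20","plate1",(233,150),.029,{}),("ref40","plate1",(249,212),.029,dict(r=20)),("ref20","plate2",(233,86),.029,{}),("ref40","plate2",(248,142),.029,{}),("ref60","plate2",(249,202),.029,dict(r=26)),("logger","plate1",(222,12),.022,dict(ch="red"))]:
    try:
        c,s2,a,A=rect(i,s,z,**k); print(n,i,c.round(1),np.round(s2,1),round(a,1),"fill",round(A/(s2[0]*s2[1]),2))
    except Exception as e: print(n,e)
c=pickle.load(open("pics/tray1.pkl","rb"))
print("tray corners",(back(c,[(176,71),(325,71),(325,278),(199,278)],.013)*1000).round(0).tolist())
c=pickle.load(open("pics/plate1.pkl","rb"))
print("plate corners",(back(c,[(186,94),(301,83),(321,288),(213,294)],.02)*1000).round(0).tolist())
E
```

```text
time_s: 2.58
tool_pos: [0.6504, -0.2543, 0.3034]
tool_rot: [180.0, -0.1, 90.1]
force: [0.6, 0.1, 0.4]
grip_width: 0.0871
grasp_force: 0.0
2.6333 [ 0.65065526 -0.25344731  0.30350913] [ 1.79984761e+02 -9.21045362e-02  9.01765004e+01]
test20 tray1 [524.4 319.1] [36.9 22.2] 53.0 fill 0.96
test40 tray1 [521.3 225.8] [36.7 41.7] 75.8 fill 0.96
test60 tray1 [526.2 143.4] [62.  36.9] 3.9 fill 0.89
ref20 plate1 [ 514.4 -127.4] [21.6 36. ] 4.8 fill 0.93
ref40 plate1 [ 532.2 -226.2] [42. 36.] 0.7 fill 0.85
ref20 plate2 [ 514.6 -127.3] [21.4 35.9] 5.2 fill 0.95
ref40 plate2 [ 532.3 -226.5] [41.6 36.1] 1.5 fill 0.96
ref60 plate2 [ 530.4 -330.3] [61.7 36.6] 4.6 fill 0.85
logger plate1 [512.6  56.9] [35.8 41.3] 13.6 fill 0.86
tray corners [[438.0, 355.0], [652.0, 355.0], [653.0, 22.0], [436.0, 22.0]]
plate corners [[451.0, -47.0], [618.0, -32.0], [645.0, -363.0], [459.0, -374.0]]
```

View pics/plate2.png

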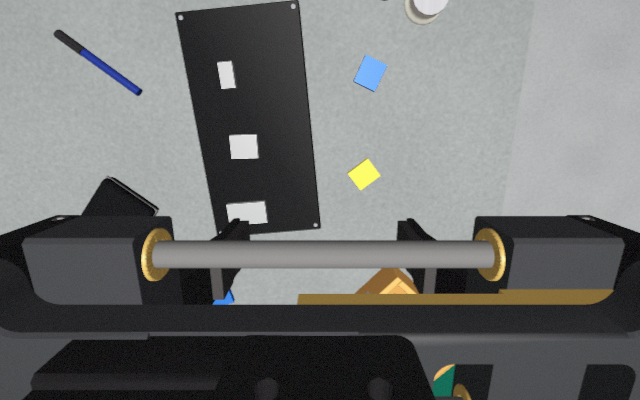

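Plate2 shows ref20 (227,75), ref40 (244,147) and ref60 (246,212), with ref60 slightly clipped by a finger. Sizes agree within 2 mm. Closer looks at both areas next.

```bash
python3 -m jog '[[-0.0266,-0.02,0.026,0,0,0,0.087],[-0.0266,-0.02,0.026,0,0,0,0.087],[-0.0266,-0.02,0.026,0,0,0,0.087],[-0.0266,-0.02,0.026,0,0,0,0.087],[0,0,0,0,0,0,0.087],[0,0,0,0,0,0,0.087],[0,0,0,0,0,0,0.087]]' | sed -n 2,3p
python3 look.py wrist plate3
python3 -m jog '[[0.038,0,0,0,0,0,0.087],[0.038,0,0,0,0,0,0.087],[0.038,0,0,0,0,0,0.087],[0.038,0,0,0,0,0,0.087],[0.038,0,0,0,0,0,0.087],[0.038,0,0,0,0,0,0.087],[0.038,0,0,0,0,0,0.087],[0.038,0,0,0,0,0,0.087],[0.038,0,0,0,0,0,0.087],[0.038,0,0,0,0,0,0.087],[0.038,0,0,0,0,0,0.087]]' | sed -n 2,3p
python3 -m jog '[[0,0,0,0,0,0,0.087],[0,0,0,0,0,0,0.087],[0,0,0,0,0,0,0.087]]' | sed -n 2,3p
python3 look.py wrist tray2
python3 - <<'E'
from meas import *
L=[("ref60","plate3",(530,-330),.029,{}),("ref40","plate3",(532,-226),.029,{}),("logger","tray2",(512,57),.022,dict(ch="red")),("test60","tray2",(526,143),.017,{}),("test40","tray2",(521,226),.017,{})]
for n,i,w,z,k in L:
    c=pickle.load(open(f"pics/{i}.pkl","rb")); s=tuple(proj(c,[w[0]/1000,w[1]/1000,z])[0].round().astype(int))
    r,s2,a,A=rect(i,s,z,r=45,**k); print(n,i,s,r.round(1),np.round(s2,1),round(a,1),"fill",round(A/(s2[0]*s2[1]),2))
E
python3 -c "
import cv2,numpy as np
cv2.imwrite('pics/both.png',np.vstack([cv2.imread('pics/plate3.png')[:270,100:500],cv2.imread('pics/tray2.png')[:270,100:500]]))"
```

```text
tool_pos: [0.5726, -0.3587, 0.2015]
tool_rot: [179.9, -0.1, 90.2]
3.2667 [ 0.57345843 -0.35827788  0.20221696] [ 1.79841603e+02 -3.53081088e-02  9.02354222e+01]
tool_pos: [0.5714, 0.0619, 0.2029]
tool_rot: [179.8, -0.1, 90.2]
tool_pos: [0.5716, 0.0584, 0.2021]
tool_rot: [179.9, 0.0, 90.2]
4.4833 [0.57155589 0.05692549 0.20178707] [1.79913141e+02 3.34326038e-02 9.00339201e+01]Traceback (most recent call last):
  File "<stdin>", line 5, in <module>
  File "meas.py", line 19, in rect
    k=max(cs,key=lambda q:cv2.pointPolygonTest(q,s,True))
  File "meas.py", line 19, in <lambda>
    k=max(cs,key=lambda q:cv2.pointPolygonTest(q,s,True))
                          ~~~~~~~~~~~~~~~~~~~~^^^^^^^^^^
cv2.error: OpenCV(4.12.0) :-1: error: (-5:Bad argument) in function 'pointPolygonTest'
> Overload resolution failed:
>  - Can't parse 'pt'. Sequence item with index 0 has a wrong type
>  - Can't parse 'pt'. Sequence item with index 0 has a wrong type
```

View pics/both.png

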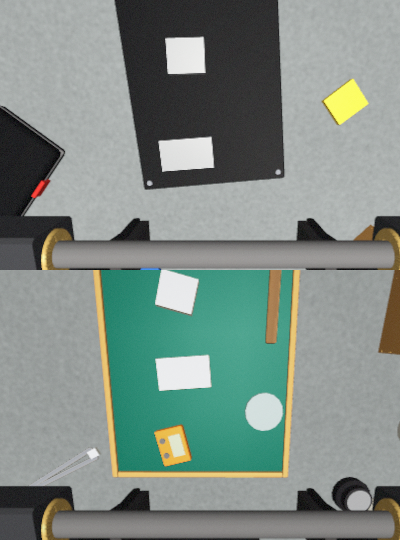

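The crop confirms steel ref60 and ref40 on the plate. In the tray: the orange logger with display, the white 60 block and the white 40 block. The glass flat is clearly separate.

```bash
sed -i 's/s=((seed\[0\]-x0)\*K,(seed\[1\]-y0)\*K)/s=(float((seed[0]-x0)*K),float((seed[1]-y0)*K))/' meas.py
cat > m2.py <<'E'
from meas import *
Z=dict(ref=.029,log=.022,tes=.017)
def at(i,n,w,z=None,r=45):
    z=z or Z[n[:3]]
    c=pickle.load(open(f"pics/{i}.pkl","rb")); s=[int(v) for v in proj(c,[w[0]/1000,w[1]/1000,z])[0].round()]
    p,s2,a,A=rect(i,s,z,r=r,ch="red" if n=="logger" else "max"); print(n,i,s,p.round(1),np.round(s2,1),round(a,1),"fill",round(A/(s2[0]*s2[1]),2))
E
python3 - <<'E'
from m2 import *
for n,i,w in [("ref60","plate3",(530,-330)),("ref40","plate3",(532,-226)),("logger","tray2",(512,57)),("test60","tray2",(526,143)),("test40","tray2",(521,226))]: at(i,n,w)
c=pickle.load(open("pics/tray2.pkl","rb"))
print("tray corners",(back(c,[(217,205),(386,205)],.013)*1000).round(1).tolist())
E
```

```text
ref60 plate3 [286, 154] [ 530.4 -330.4] [61.3 36. ] 4.6 fill 0.97
ref40 plate3 [285, 55] [ 532.3 -226.6] [41.  35.6] 1.8 fill 0.97
logger tray2 [273, 178] [511.9  59.8] [35.9 45.1] 13.7 fill 0.97
test60 tray2 [283, 103] [526.3 143.1] [61.1 35.8] 4.0 fill 0.98
test40 tray2 [276, 21] [521.4 225.8] [35.8 41.2] 75.4 fill 0.97
tray corners [[439.1, 20.4], [650.8, 20.9]]
```

```bash
python3 -m jog '[[0.0292,-0.0146,0.03,0,0,0,0.087],[0.0292,-0.0146,0.03,0,0,0,0.087],[0.0292,-0.0146,0.03,0,0,0,0.087],[0,0,0.03,0,0,-0.07,0.087],[0,0,0.02,0,0,0,0.087],[0,0,0,0,0,0,0.087],[0,0,0,0,0,0,0.087],[0,0,0,0,0,0,0.087],[0,0,0,0,0,0,0.087]]'; python3 -c "
from cell import env; o=env.get_obs(); print(o['tool_pos'],o['tool_rot'])"
```

```text
time_s: 5.23
tool_pos: [0.5319, 0.1388, 0.0685]
tool_rot: [179.8, -0.0, 93.9]
force: [-0.2, 0.1, -0.2]
grip_width: 0.087
grasp_force: 0.0
[0.53189781 0.13883565 0.06851417] [ 1.79784248e+02 -2.39921220e-02  9.38976941e+01]
```

```bash
python3 -m jog '[[0,0,0,0,0,0,0.087],[0,0,0,0,0,0,0.087],[0,0,0,0,0,0,0.087],[0,0,0,0,0,0,0.087]]' | sed -n 2p; python3 -m jog '[[0,0,0,0,0,0,0.087],[0,0,0,0,0,0,0.087],[0,0,0,0,0,0,0.087],[0,0,0,0,0,0,0.087]]'|sed -n 2p
```

```text
tool_pos: [0.5302, 0.1393, 0.0669]
tool_pos: [0.5299, 0.1394, 0.0663]
```

```bash
python3 -m jog '[[0.004,-0.0033,0.015,0,0,0,0.087],[0,0,0.015,0,0,0,0.087],[0,0,0.012,0,0,0,0.087],[0,0,0.006,0,0,0,0.087],[0,0,0,0,0,0,0.087],[0,0,0,0,0,0,0.087],[0,0,0,0,0,0,0.087],[0,0,0,0,0,0,0.087]]'
```

```text
time_s: 6.57
tool_pos: [0.5272, 0.1432, 0.0192]
tool_rot: [179.9, -0.0, 94.0]
force: [0.2, 0.3, 0.5]
grip_width: 0.0871
grasp_force: 0.0
```

```bash
python3 -m jog '[[0,-0.0007,0.004,0,0,0,0.087],[0,0,0.0045,0,0,0,0.087],[0,0,0,0,0,0,0.087],[0,0,0,0,0,0,0.087],[0,0,0,0,0,0,0.087]]'; python3 -m jog '[[0,0,0,0,0,0,0.055],[0,0,0,0,0,0,0.055],[0,0,0,0,0,0,0.055],[0,0,0,0,0,0,0.055],[0,0,0,0,0,0,0.055],[0,0,0,0,0,0,0.055]]' 25
```

```text
time_s: 6.98
tool_pos: [0.5256, 0.143, 0.0098]
tool_rot: [-180.0, 0.0, 94.0]
force: [-0.3, 0.6, 0.0]
grip_width: 0.0868
grasp_force: 0.0
time_s: 7.48
tool_pos: [0.5258, 0.1431, 0.01]
tool_rot: [180.0, 0.0, 94.0]
force: [0.4, -0.0, -0.7]
grip_width: 0.0592
grasp_force: 25.0
```

```bash
python3 -m jog '[[0,0,-0.01,0,0,0,0.055],[0,0,-0.025,0,0,0,0.055],[0,0,-0.025,0,0,0,0.055],[-0.02,-0.0013,-0.01,0,0,-0.0105,0.055],[-0.036,-0.0024,0,0,0,0,0.055],[-0.036,-0.0024,0,0,0,0,0.055],[-0.036,-0.0024,0,0,0,0,0.055],[-0.036,-0.0024,0,0,0,0,0.055],[-0.036,-0.0024,0,0,0,0,0.055],[-0.036,-0.0024,0,0,0,0,0.055],[-0.036,-0.0024,0,0,0,0,0.055],[-0.036,-0.0024,0,0,0,0,0.055]]'|sed -n '2p;5,6p';  python3 -m jog '[[-0.036,-0.0024,0,0,0,0,0.055],[-0.036,-0.0024,0,0,0,0,0.055],[-0.036,-0.0024,0,0,0,0,0.055],[0,0,0,0,0,0,0.055],[0,0,0,0,0,0,0.055],[0,0,0,0,0,0,0.055],[0,0,0,0,0,0,0.055],[0,0,0,0,0,0,0.055],[0,0,0,0,0,0,0.055]]'; python3 look.py side s1
```

```text
tool_pos: [0.5295, -0.1673, 0.0807]
grip_width: 0.0596
grasp_force: 25.0
time_s: 9.23
tool_pos: [0.5318, -0.2723, 0.0801]
tool_rot: [180.0, -0.0, 94.8]
force: [0.2, 0.6, -1.1]
grip_width: 0.0593
grasp_force: 25.0
9.2833 [ 0.5316384  -0.27258534  0.08003732] [ 1.79987176e+02 -1.43594567e-02  9.47245142e+01]
```

View pics/s1.png

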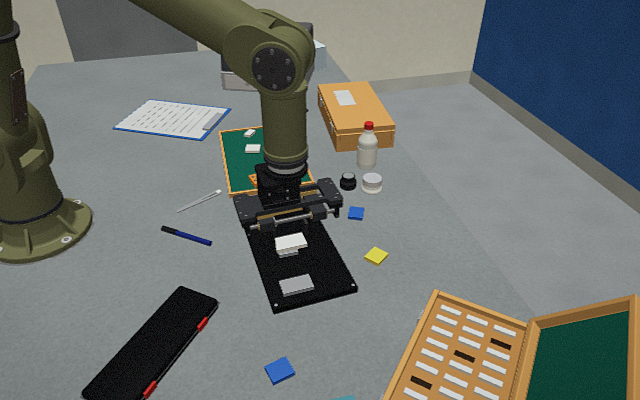

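The side view shows test60 (290,242) held level over the plate, clear of ref60 (296,285).

```bash
python3 -m jog '[[-0.0125,-0.0058,0.015,0,0,0,0.055],[0,0,0.015,0,0,0,0.055],[0,0,0.015,0,0,0,0.055],[0,0,0,0,0,0,0.055],[0,0,0,0,0,0,0.055],[0,0,0,0,0,0,0.055],[0,0,0,0,0,0,0.055],[0,0,0,0,0,0,0.055]]'
```

```text
time_s: 9.95
tool_pos: [0.5274, -0.287, 0.0361]
tool_rot: [179.9, 0.1, 94.6]
force: [0.2, 0.7, -1.0]
grip_width: 0.0593
grasp_force: 25.0
```

```bash
python3 -m jog '[[0.0015,-0.0005,0.006,0,0,0,0.055],[0,0,0.005,0,0,0,0.055],[0,0,0,0,0,0,0.055],[0,0,0,0,0,0,0.055],[0,0,0,0,0,0,0.055],[0,0,0,0,0,0,0.055],[0,0,0,0,0,0,0.055]]'
```

```text
time_s: 10.53
tool_pos: [0.526, -0.2855, 0.0241]
tool_rot: [180.0, 0.0, 94.6]
force: [-0.6, 0.2, -2.0]
grip_width: 0.0595
grasp_force: 25.0
```

```bash
python3 -m jog '[[0,0.0005,0.001,0,0,0,0.055],[0,0,0.0005,0,0,0,0.055],[0,0,0,0,0,0,0.055],[0,0,0,0,0,0,0.055],[0,0,0,0,0,0,0.055]]'|sed -n '2p;4p'; python3 -m jog '[[0,0,0.0005,0,0,0,0.055],[0,0,0,0,0,0,0.055],[0,0,0,0,0,0,0.055]]'
```

```text
tool_pos: [0.5264, -0.2853, 0.0224]
force: [0.6, 0.7, -1.1]
time_s: 11.2
tool_pos: [0.5265, -0.2853, 0.022]
tool_rot: [180.0, 0.0, 94.6]
force: [-0.1, -0.7, 0.3]
grip_width: 0.0598
grasp_force: 25.0
```

```bash
python3 -m jog '[[0,0,0,0,0,0,0.066],[0,0,0,0,0,0,0.07],[0,0,0,0,0,0,0.08],[0,0,-0.02,0,0,0,0.08],[0,0,-0.03,0,0,0,0.08],[-0.025,0.012,-0.041,0,0,0,0.08],[-0.025,0.012,-0.041,0,0,0,0.08],[-0.025,0.012,-0.041,0,0,0.08,0.08],[0,0,0,0,0,0,0.087],[0,0,0,0,0,0,0.087],[0,0,0,0,0,0,0.087],[0,0,0,0,0,0,0.087]]'; python3 look.py wrist p4
python3 - <<'E'
from m2 import *
at("p4","ref60",(530,-330),r=37); at("p4","ref60",(527,-285),r=37); at("p4","ref40",(532,-226.6))
E
```

```text
time_s: 12.2
tool_pos: [0.5608, -0.3444, 0.1737]
tool_rot: [-179.9, -0.1, 90.1]
force: [-0.9, 0.4, -0.2]
grip_width: 0.0869
grasp_force: 0.0
12.25 [ 0.56079426 -0.34427316  0.17353428] [-1.79843575e+02 -1.16063210e-01  9.01030192e+01]
ref60 p4 [295, 170] [ 530.5 -330.4] [60.9 35.8] 4.6 fill 0.97
ref60 p4 [291, 127] [ 526.1 -285.3] [61.1 35.8] 4.6 fill 0.98
ref40 p4 [294, 65] [ 532.4 -226.6] [40.8 35.6] 1.6 fill 0.97
```

View pics/p4.png

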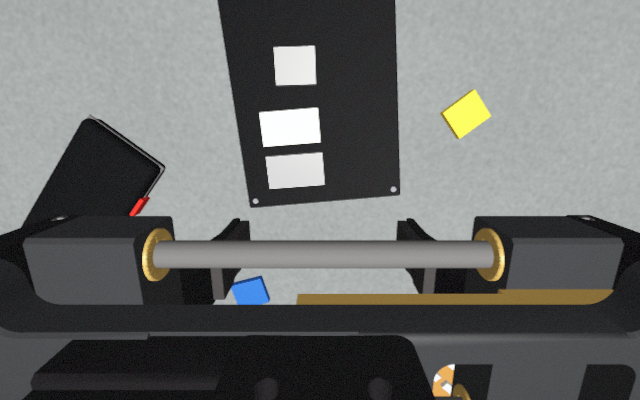

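p4 shows test60 (290,127) beside ref60 (295,170), parallel at 4.6°, ends level within 1 mm, gap about 9.7 mm. ref60 and ref40 have not moved. On to test40.

```bash
python3 -m jog '[[0.0375,-0.0024,0,0,0,0,0.08],[0.0375,-0.0024,0,0,0,0,0.08],[0.0375,-0.0024,0,0,0,0,0.08],[0.0375,-0.0024,0,0,0,0,0.08],[0.0375,-0.0024,0,0,0,0,0.08],[0.0375,-0.0024,0,0,0,0,0.08],[0.0375,-0.0024,0,0,0,0,0.08],[0.0375,-0.0024,0,0,0,0,0.08],[0.0375,-0.0024,0,0,0,0,0.08],[0.0375,-0.0024,0,0,0,0,0.08],[0.0375,-0.0024,0,0,0,0,0.08],[0.0375,-0.0024,0,0,0,0,0.08]]'|sed -n 2,3p; python3 -m jog '[[0.038,-0.0034,0.015,0,0,0.084,0.08],[0.038,0,0.015,0,0,0.084,0.08],[0.038,0.003,0.015,0,0,0.084,0.08],[0,0,0.015,0,0,0,0.08],[0,0,0,0,0,0,0.08],[0,0,0,0,0,0,0.08],[0,0,0,0,0,0,0.08],[0,0,0,0,0,0,0.08]]'|sed -n 1,3p
cat > d.py <<'E'
import sys,numpy as np
from cell import env
x,y,yaw=map(float,sys.argv[1:4]); o=env.get_obs(); p=o["tool_pos"]*1000; a=np.radians(o["tool_rot"][2])
d=np.array([x-p[0],y-p[1]]); X=np.array([np.cos(a),np.sin(a)]); Y=np.array([np.sin(a),-np.cos(a)])
print("t",o["time_s"],"pos",p.round(1),"yaw",o["tool_rot"][2].round(1),"tool dx,dy mm",(d@X).round(1),(d@Y).round(1),"turn z",round(-np.radians(yaw-np.degrees(a)),3))
E
python3 d.py 521.4 225.8 75.6
```

```text
tool_pos: [0.5309, 0.1062, 0.1744]
tool_rot: [-179.9, 0.0, 90.1]
time_s: 13.92
tool_pos: [0.5423, 0.2158, 0.1163]
tool_rot: [179.9, -0.0, 75.5]
t 13.9167 pos [542.3 215.8 116.3] yaw 75.5 tool dx,dy mm 4.4 -22.8 turn z -0.002
```

```bash
python3 -m jog '[[0.0022,-0.0114,0.03,0,0,0,0.08],[0.0022,-0.0114,0.03,0,0,0,0.08],[0,0,0.02,0,0,0,0.08],[0,0,0,0,0,0,0.08],[0,0,0,0,0,0,0.08],[0,0,0,0,0,0,0.08],[0,0,0,0,0,0,0.08],[0,0,0,0,0,0,0.08]]'>/dev/null;python3 d.py 521.4 225.8 75.6
```

```text
t 14.5833 pos [522.4 227.2  37.4] yaw 75.5 tool dx,dy mm -1.6 -0.6 turn z -0.001
```

```bash
python3 -m jog '[[-0.0015,-0.0005,0.012,0,0,0,0.07],[0,0,0.01,0,0,0,0.06],[0,0,0.0045,0,0,0,0.06],[0,0,0,0,0,0,0.06],[0,0,0,0,0,0,0.06],[0,0,0,0,0,0,0.06]]'>/dev/null;python3 d.py 521.4 225.8 75.6
```

```text
t 15.0833 pos [519.9 225.5   8.5] yaw 75.6 tool dx,dy mm 0.7 1.4 turn z -0.0
```

```bash
python3 -m jog '[[0.0007,0.0012,-0.0013,0,0,0,0.06],[0,0,0,0,0,0,0.06],[0,0,0,0,0,0,0.06],[0,0,0,0,0,0,0.06]]'>/dev/null;python3 d.py 521.4 225.8 75.6;  python3 -m jog '[[0,0,0,0,0,0,0.035],[0,0,0,0,0,0,0.035],[0,0,0,0,0,0,0.035],[0,0,0,0,0,0,0.035],[0,0,0,0,0,0,0.035],[0,0,0,0,0,0,0.035]]' 25; python3 d.py 531.4 -181.6 91.7
```

```text
t 15.4167 pos [520.8 226.    9.9] yaw 75.6 tool dx,dy mm -0.1 0.6 turn z -0.0
time_s: 15.92
tool_pos: [0.5212, 0.226, 0.0102]
tool_rot: [180.0, -0.0, 75.6]
force: [-0.7, 0.7, -0.2]
grip_width: 0.04
grasp_force: 25.0
t 15.9167 pos [521.2 226.   10.2] yaw 75.6 tool dx,dy mm -392.3 111.3 turn z -0.281
```

```bash
python3 -m jog '[[0,0,-0.01,0,0,0,0.035],[0,0,-0.02,0,0,-0.094,0.035],[0,0,-0.02,0,0,-0.094,0.035],[0,0,-0.02,0,0,-0.093,0.035],[-0.034,0,0,0,0,0,0.035],[-0.034,0,0,0,0,0,0.035],[-0.034,0,0,0,0,0,0.035],[-0.034,0,0,0,0,0,0.035],[-0.034,0,0,0,0,0,0.035],[-0.034,0,0,0,0,0,0.035],[-0.034,0,0,0,0,0,0.035],[-0.034,0,0,0,0,0,0.035]]'|sed -n '2p;5,6p';  python3 -m jog '[[-0.034,0,0,0,0,0,0.035],[-0.034,0,0,0,0,0,0.035],[-0.034,0,0,0,0,0,0.035],[-0.034,0,0,0,0,0,0.035],[0,0,0,0,0,0,0.035],[0,0,0,0,0,0,0.035],[0,0,0,0,0,0,0.035],[0,0,0,0,0,0,0.035],[0,0,0,0,0,0,0.035]]'|sed -n '5,6p'; python3 d.py 531.4 -181.6 91.7
```

```text
tool_pos: [0.5291, -0.0474, 0.0811]
grip_width: 0.0399
grasp_force: 25.0
grip_width: 0.0394
grasp_force: 25.0
t 17.6667 pos [ 533.5 -180.    80.4] yaw 91.8 tool dx,dy mm -1.6 -2.2 turn z 0.003
```

```bash
python3 -m jog '[[-0.001,-0.002,0.015,0,0,0.003,0.035],[0,0,0.02,0,0,0,0.035],[0,0,0.015,0,0,0,0.035],[0,0,0,0,0,0,0.035],[0,0,0,0,0,0,0.035],[0,0,0,0,0,0,0.035],[0,0,0,0,0,0,0.035],[0,0,0,0,0,0,0.035]]'>/dev/null; python3 d.py 531.4 -181.6 91.7
```

```text
t 18.3333 pos [ 532.2 -183.    31.5] yaw 91.5 tool dx,dy mm 1.4 -0.8 turn z -0.003
```

```bash
python3 -m jog '[[0.0014,-0.0006,0.0045,0,0,-0.002,0.035],[0,0,0.0025,0,0,0,0.035],[0,0,0,0,0,0,0.035],[0,0,0,0,0,0,0.035],[0,0,0,0,0,0,0.035],[0,0,0,0,0,0,0.035],[0,0,0,0,0,0,0.035]]'; python3 d.py 531.4 -181.6 91.7
```

```text
time_s: 18.92
tool_pos: [0.5307, -0.1816, 0.0233]
tool_rot: [180.0, 0.0, 91.6]
force: [-0.8, -0.5, -0.5]
grip_width: 0.0396
grasp_force: 25.0
t 18.9167 pos [ 530.7 -181.6   23.3] yaw 91.6 tool dx,dy mm -0.1 0.7 turn z -0.001
```

```bash
python3 -m jog '[[0,0.0006,0.0005,0,0,0,0.035],[0,0,0,0,0,0,0.035],[0,0,0,0,0,0,0.035],[0,0,0.0005,0,0,0,0.035],[0,0,0,0,0,0,0.035],[0,0,0,0,0,0,0.035],[0,0,0,0,0,0,0.035]]'; python3 d.py 531.4 -181.6 91.7
```

```text
time_s: 19.5
tool_pos: [0.5312, -0.1814, 0.0222]
tool_rot: [180.0, 0.0, 91.6]
force: [-0.2, -0.7, -1.8]
grip_width: 0.0398
grasp_force: 25.0
t 19.5 pos [ 531.2 -181.4   22.2] yaw 91.6 tool dx,dy mm -0.2 0.2 turn z -0.001
```

```bash
python3 -m jog '[[0,0,0.0006,0,0,0,0.035],[0,0,0,0,0,0,0.035],[0,0,0,0,0,0,0.035]]'|sed -n '2p;4p'; python3 -m jog '[[0,0,0,0,0,0,0.046],[0,0,0,0,0,0,0.05],[0,0,0,0,0,0,0.06],[0,0,-0.02,0,0,0,0.06],[0,0,-0.03,0,0,0,0.06],[-0.02,0,-0.041,0,0,0.026,0.08],[-0.02,0,-0.041,0,0,0,0.08],[-0.02,0,-0.041,0,0,0,0.08],[0,0,0,0,0,0,0.087],[0,0,0,0,0,0,0.087],[0,0,0,0,0,0,0.087]]'|sed -n 2,3p; python3 look.py wrist p5
python3 - <<'E'
from m2 import *
at("p5","ref40",(531,-181.6),r=33); at("p5","ref40",(532,-226.6),r=33);at("p5","ref20",(514.5,-127.4),r=33)
E
```

```text
tool_pos: [0.5313, -0.1814, 0.0222]
force: [-1.5, 1.6, 5.0]
tool_pos: [0.5316, -0.2358, 0.1833]
tool_rot: [-180.0, -0.0, 90.1]
20.7167 [ 0.53118783 -0.23514903  0.18240095] [-1.79879846e+02 -7.59785334e-02  9.01942446e+01]
ref40 p5 [323, 131] [ 530.8 -181.5] [41.1 35.8] 1.5 fill 0.97
ref40 p5 [324, 173] [ 532.2 -226.7] [40.7 35.9] 1.6 fill 0.97
ref20 p5 [307, 77] [ 514.6 -127.3] [20.9 35.7] 5.2 fill 0.95
```

test40 is on target: ends level, gap about 10 mm, same yaw. Next test20, with a fresh look on the way.

```bash
python3 -m jog '[[0.0405,0,0,0,0,0,0.08],[0.0405,0,0,0,0,0,0.08],[0.0405,0,0,0,0,0,0.08],[0.0405,0,0,0,0,0,0.08],[0.0405,0,0,0,0,0,0.08],[0.0405,0,0,0,0,0,0.08],[0.0405,0,0,0,0,0,0.08],[0.0405,0,0,0,0,0,0.08],[0.0405,0,0,0,0,0,0.08],[0.0405,0,0,0,0,0,0.08],[0.0405,0,0,0,0,0,0.08],[0.0405,0,0,0,0,0,0.08]]'>/dev/null; python3 -m jog '[[0,0,0,0,0,0,0.08],[0,0,0,0,0,0,0.08],[0,0,0,0,0,0,0.08],[0,0,0,0,0,0,0.08]]' >/dev/null; python3 look.py wrist t3
python3 - <<'E'
from m2 import *
at("t3","test20",(524.4,319.1),r=33)
E
python3 d.py 524.4 319.1 53
```

```text
22.1 [0.53068433 0.24777187 0.1831435 ] [-1.79942655e+02  8.06314402e-02  9.00065845e+01]
test20 t3 [318, 115] [524.3 319. ] [35.6 20.7] 53.0 fill 0.97
t 22.1 pos [530.7 247.8 183.1] yaw 90.0 tool dx,dy mm 71.3 -6.3 turn z 0.646
```

```bash
python3 -m jog '[[0.0357,-0.003,0,0,0,0,0.07],[0.0357,-0.003,0,0,0,0,0.07],[0,0,0.02,0,0,0.108,0.06],[0,0,0.02,0,0,0.108,0.06],[0,0,0.02,0,0,0.108,0.06],[0,0,0.02,0,0,0.108,0.06],[0,0,0.02,0,0,0.108,0.06],[0,0,0.02,0,0,0.106,0.06],[0,0,0.015,0,0,0,0.05],[0,0,0,0,0,0,0.05],[0,0,0,0,0,0,0.05],[0,0,0,0,0,0,0.05]]'>/dev/null;python3 -m jog '[[0,0,0,0,0,0,0.05],[0,0,0,0,0,0,0.05]]' >/dev/null; python3 d.py 524.3 319 53
```

```text
t 23.2667 pos [525.4 321.4  50.4] yaw 53.1 tool dx,dy mm -2.6 0.6 turn z 0.002
```

```bash
python3 -m jog '[[-0.0026,0.0006,0.012,0,0,0.002,0.045],[0,0,0.012,0,0,0,0.045],[0,0,0.01,0,0,0,0.045],[0,0,0.004,0,0,0,0.045],[0,0,0,0,0,0,0.045],[0,0,0,0,0,0,0.045],[0,0,0,0,0,0,0.045],[0,0,0,0,0,0,0.045]]'>/dev/null;python3 d.py 524.3 319 53
```

```text
t 23.9333 pos [523.4 318.8  10.8] yaw 53.0 tool dx,dy mm 0.7 0.6 turn z 0.0
```

```bash
python3 -m jog '[[0.0007,0.0005,0.0006,0,0,0,0.045],[0,0,0,0,0,0,0.045],[0,0,0,0,0,0,0.045]]'>/dev/null;python3 d.py 524.3 319 53;  python3 -m jog '[[0,0,0,0,0,0,0.015],[0,0,0,0,0,0,0.015],[0,0,0,0,0,0,0.015],[0,0,0,0,0,0,0.015],[0,0,0,0,0,0,0.015],[0,0,0,0,0,0,0.015]]' 20; python3 d.py 510.9 -82.5 95.1
```

```text
t 24.1833 pos [524.3 319.   10.4] yaw 53.0 tool dx,dy mm 0.0 0.0 turn z 0.0
time_s: 24.68
tool_pos: [0.5242, 0.3189, 0.0104]
tool_rot: [180.0, -0.0, 53.0]
force: [0.5, -0.3, 0.7]
grip_width: 0.0196
grasp_force: 20.0
t 24.6833 pos [524.2 318.9  10.4] yaw 53.0 tool dx,dy mm -328.7 230.9 turn z -0.734
```

```bash
python3 -m jog '[[0,0,-0.01,0,0,0,0.015],[0,0,-0.015,0,0,-0.122,0.015],[0,0,-0.015,0,0,-0.122,0.015],[0,0,-0.015,0,0,-0.122,0.015],[0,0,-0.015,0,0,-0.122,0.015],[0,0,0,0,0,-0.122,0.015],[0,0,0,0,0,-0.122,0.015],[-0.0362,-0.0044,0,0,0,0,0.015],[-0.0362,-0.0044,0,0,0,0,0.015],[-0.0362,-0.0044,0,0,0,0,0.015],[-0.0362,-0.0044,0,0,0,0,0.015],[-0.0362,-0.0044,0,0,0,0,0.015]]'|sed -n '2p;5,6p';  python3 -m jog '[[-0.0362,-0.0044,0,0,0,0,0.015],[-0.0362,-0.0044,0,0,0,0,0.015],[-0.0362,-0.0044,0,0,0,0,0.015],[-0.0362,-0.0044,0,0,0,0,0.015],[-0.0362,-0.0044,0,0,0,0,0.015],[-0.0362,-0.0044,0,0,0,0,0.015],[0,0,0,0,0,0,0.015],[0,0,0,0,0,0,0.015],[0,0,0,0,0,0,0.015],[0,0,0,0,0,0,0.015],[0,0,0,0,0,0,0.015]]'|sed -n '5,6p'; python3 d.py 510.9 -82.5 95.1
```

```text
tool_pos: [0.5178, 0.1351, 0.0812]
grip_width: 0.0193
grasp_force: 20.0
grip_width: 0.0197
grasp_force: 20.0
t 26.6 pos [510.6 -80.2  80.6] yaw 95.1 tool dx,dy mm -2.3 0.1 turn z 0.0
```

```bash
python3 -m jog '[[-0.0012,0,0.015,0,0,0,0.015],[0,0,0.02,0,0,0,0.015],[0,0,0.015,0,0,0,0.015],[0,0,0,0,0,0,0.015],[0,0,0,0,0,0,0.015],[0,0,0,0,0,0,0.015],[0,0,0,0,0,0,0.015],[0,0,0,0,0,0,0.015]]'>/dev/null; python3 d.py 510.9 -82.5 95.1
```

```text
t 27.2667 pos [511.4 -83.1  31.5] yaw 95.0 tool dx,dy mm 0.6 -0.5 turn z -0.002
```

```bash
python3 -m jog '[[0.0006,-0.0003,0.0045,0,0,-0.002,0.015],[0,0,0.0025,0,0,0,0.015],[0,0,0,0,0,0,0.015],[0,0,0,0,0,0,0.015],[0,0,0,0,0,0,0.015],[0,0,0,0,0,0,0.015],[0,0,0,0,0,0,0.015]]'|sed -n 4p; python3 d.py 510.9 -82.5 95.1
```

```text
force: [-0.3, -0.2, -0.3]
t 27.85 pos [510.2 -82.6  23.4] yaw 95.1 tool dx,dy mm 0.0 0.7 turn z -0.0
```

```bash
python3 -m jog '[[0,0.0005,0.0007,0,0,0,0.015],[0,0,0,0,0,0,0.015],[0,0,0,0,0,0,0.015],[0,0,0.0004,0,0,0,0.015],[0,0,0,0,0,0,0.015],[0,0,0,0,0,0,0.015],[0,0,0,0,0,0,0.015]]'|sed -n 4p; python3 d.py 510.9 -82.5 95.1;  python3 -m jog '[[0,0,0.0004,0,0,0,0.015],[0,0,0,0,0,0,0.015],[0,0,0,0,0,0,0.015]]'|sed -n '2p;4p'
```

```text
force: [-0.2, -0.0, -0.4]
t 28.4333 pos [510.7 -82.5  22.4] yaw 95.1 tool dx,dy mm 0.0 0.2 turn z -0.0
tool_pos: [0.5107, -0.0825, 0.0223]
force: [-2.4, 0.4, 5.4]
```

```bash
python3 -m jog '[[0,0,0,0,0,0,0.026],[0,0,0,0,0,0,0.03],[0,0,0,0,0,0,0.04],[0,0,-0.02,0,0,0,0.04],[0,0,-0.03,0,0,0,0.06],[-0.018,0,-0.041,0,0,0.087,0.08],[-0.018,0,-0.041,0,0,0,0.08],[-0.018,0,-0.041,0,0,0,0.08],[0,0,0,0,0,0,0.087],[0,0,0,0,0,0,0.087],[0,0,0,0,0,0,0.087]]'|sed -n 2,3p; python3 look.py wrist p6
python3 - <<'E'
from m2 import *
at("p6","ref20",(510.5,-82.5),r=33); at("p6","ref20",(514.5,-127.4),r=25)
E
python3 d.py 511.9 59.8 13.7
```

```text
tool_pos: [0.5118, -0.1324, 0.1857]
tool_rot: [-180.0, -0.0, 90.1]
29.65 [ 0.5112888  -0.13189823  0.18484377] [-1.79871799e+02 -5.01249190e-02  9.01288756e+01]
ref20 p6 [322, 135] [510.3 -82. ] [21.  35.7] 5.1 fill 0.96
ref20 p6 [326, 177] [ 514.6 -127.5] [20.9 35.9] 4.9 fill 0.95
t 29.65 pos [ 511.3 -131.9  184.8] yaw 90.1 tool dx,dy mm 191.7 1.0 turn z 1.334
```

test20 is level with ref20, gap about 10.6 mm, parallel. Now the logger, gripped along its 44 mm side.

```bash
python3 -m jog '[[0.0383,0,0,0,0,0,0.087],[0.0383,0,0,0,0,0,0.087],[0.0383,0,0,0,0,0,0.087],[0.0383,0,0,0,0,0,0.087],[0.0383,0,0,0,0,0,0.087],[0,0,0.01,0,0,0.1213,0.08],[0,0,0.01,0,0,0.1213,0.08],[0,0,0.01,0,0,0.1213,0.08],[0,0,0.01,0,0,0.1213,0.08],[0,0,0.01,0,0,0.1213,0.08],[0,0,0.01,0,0,0.1213,0.08],[0,0,0.01,0,0,0.1213,0.08]]' >/dev/null; python3 -m jog '[[0,0,0.01,0,0,0.1213,0.08],[0,0,0.01,0,0,0.1213,0.08],[0,0,0.01,0,0,0.1213,0.08],[0,0,0.01,0,0,0.1213,0.08],[0,0,0,0,0,0,0.08],[0,0,0,0,0,0,0.075],[0,0,0,0,0,0,0.075],[0,0,0,0,0,0,0.075],[0,0,0,0,0,0,0.075]]'>/dev/null;python3 d.py 511.9 59.8 13.7
```

```text
t 31.4 pos [512.2  58.9  76.8] yaw 13.7 tool dx,dy mm -0.1 -0.9 turn z 0.0
```

```bash
python3 -m jog '[[0,-0.0009,0.015,0,0,0,0.075],[0,0,0.02,0,0,0,0.075],[0,0,0.015,0,0,0,0.07],[0,0,0.01,0,0,0,0.07],[0,0,0.004,0,0,0,0.07],[0,0,0,0,0,0,0.07],[0,0,0,0,0,0,0.07],[0,0,0,0,0,0,0.07],[0,0,0,0,0,0,0.07],[0,0,0,0,0,0,0.07]]' >/dev/null;python3 d.py 511.9 59.8 13.7
```

```text
t 32.2333 pos [511.4  59.1  13.4] yaw 13.6 tool dx,dy mm 0.7 -0.6 turn z -0.001
```

```bash
python3 -m jog '[[0.0006,-0.0006,0.0025,0,0,0,0.07],[0,0,0,0,0,0,0.07],[0,0,0,0,0,0,0.07],[0,0,0,0,0,0,0.07]]' >/dev/null;python3 d.py 511.9 59.8 13.7; python3 -m jog '[[0,0,0,0,0,0,0.038],[0,0,0,0,0,0,0.038],[0,0,0,0,0,0,0.038],[0,0,0,0,0,0,0.038],[0,0,0,0,0,0,0.038],[0,0,0,0,0,0,0.038],[0,0,0,0,0,0,0.038]]' 18; python3 d.py 585.1 -303.3 4.6
```

```text
t 32.5667 pos [511.5  59.1  13.1] yaw 13.6 tool dx,dy mm 0.5 -0.6 turn z -0.002
time_s: 33.15
tool_pos: [0.5147, 0.0574, 0.0124]
tool_rot: [179.8, -0.2, 13.6]
force: [-0.9, -5.3, 9.6]
grip_width: 0.044
grasp_force: 18.0
t 33.15 pos [514.7  57.4  12.4] yaw 13.6 tool dx,dy mm -16.2 367.2 turn z 0.156
```

```bash
python3 -m jog '[[0,0,-0.005,0,0,0,0.038],[0,0,-0.015,0,0,0,0.038],[0,0,-0.02,0,0,0,0.038],[0,0,-0.02,0,0,0.078,0.038],[0,0,-0.01,0,0,0.078,0.038],[0,0,0,0,0,0,0.038],[0,0,0,0,0,0,0.038],[0,0,0,0,0,0,0.038]]'; python3 d.py 587.3 -303.3 4.6; python3 look.py scene sc1
python3 - <<'E'
import cv2
im=cv2.imread('pics/sc1.png')[150:350,240:520]; cv2.imwrite('pics/sc1c.png',cv2.resize(im,None,fx=2.8,fy=2.8,interpolation=cv2.INTER_CUBIC))
E
```

```text
time_s: 33.82
tool_pos: [0.5114, 0.0605, 0.0791]
tool_rot: [-180.0, 0.1, 4.8]
force: [0.3, -0.4, -0.8]
grip_width: 0.0442
grasp_force: 17.9
t 33.8167 pos [511.4  60.5  79.1] yaw 4.8 tool dx,dy mm 45.0 368.9 turn z 0.004
33.8667 [0.51118551 0.06043156 0.07878357] [-1.79996610e+02  1.07893448e-01  4.80382139e+00]
```

View pics/sc1c.png

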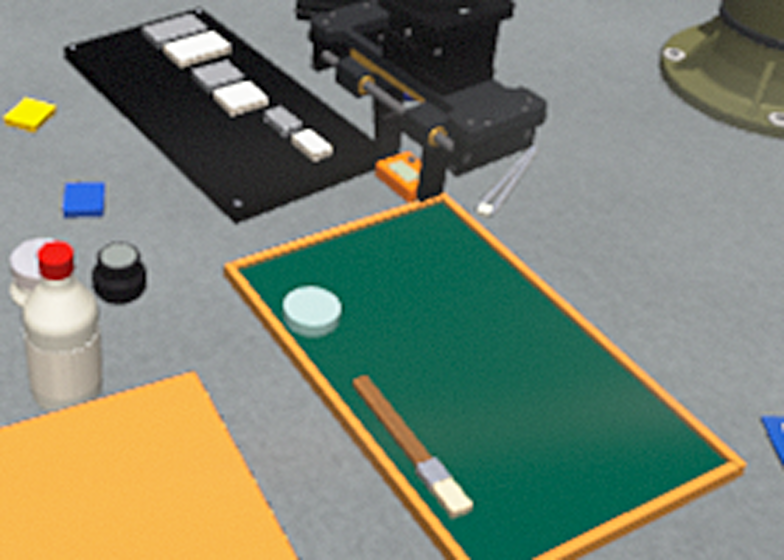

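The crop shows the logger (400,175) level in the fingers, and the three pairs neat on the plate. The glass flat (312,310) is undisturbed.

```bash
python3 -m jog '[[0.0045,0.037,0,0,0,0,0.038],[0.0045,0.037,0,0,0,0,0.038],[0.0045,0.037,0,0,0,0,0.038],[0.0045,0.037,0,0,0,0,0.038],[0.0045,0.037,0,0,0,0,0.038],[0.0045,0.037,0,0,0,0,0.038],[0.0045,0.037,0,0,0,0,0.038],[0.0045,0.037,0,0,0,0,0.038],[0.0045,0.037,0,0,0,0,0.038],[0.0045,0.036,0,0,0,0,0.038],[0,0,0,0,0,0,0.038],[0,0,0,0,0,0,0.038]]'>/dev/null;python3 -m jog '[[0,0,0,0,0,0,0.038],[0,0,0,0,0,0,0.038],[0,0,0,0,0,0,0.038]]'|sed -n 5,6p; python3 d.py 587.3 -303.3 4.6
```

```text
grip_width: 0.0439
grasp_force: 17.9
t 35.1167 pos [ 587.4 -301.4   79.5] yaw 4.9 tool dx,dy mm -0.3 1.9 turn z 0.005
```

```bash
python3 -m jog '[[0,0.001,0.015,0,0,0.004,0.038],[0,0,0.02,0,0,0,0.038],[0,0,0.012,0,0,0,0.038],[0,0,0,0,0,0,0.038],[0,0,0,0,0,0,0.038],[0,0,0,0,0,0,0.038],[0,0,0,0,0,0,0.038],[0,0,0,0,0,0,0.038]]'>/dev/null; python3 d.py 587.3 -303.3 4.6
```

```text
t 35.7833 pos [ 588.1 -305.    34.1] yaw 4.5 tool dx,dy mm -0.6 -1.7 turn z -0.002
```

```bash
python3 -m jog '[[-0.0005,-0.0012,0.004,0,0,-0.002,0.038],[0,0,0.003,0,0,0,0.038],[0,0,0,0,0,0,0.038],[0,0,0,0,0,0,0.038],[0,0,0,0,0,0,0.038],[0,0,0,0,0,0,0.038]]'|sed -n 4p; python3 d.py 587.3 -303.3 4.6
```

```text
force: [-0.1, 0.2, -0.4]
t 36.2833 pos [ 586.7 -303.6   25.9] yaw 4.6 tool dx,dy mm 0.6 -0.2 turn z -0.0
```

```bash
python3 -m jog '[[0,0,0.0008,0,0,0,0.038],[0,0,0,0,0,0,0.038],[0,0,0,0,0,0,0.038],[0,0,0,0,0,0,0.038]]'|sed -n '2p;4p';  python3 -m jog '[[0,0,0.0006,0,0,0,0.038],[0,0,0,0,0,0,0.038],[0,0,0,0,0,0,0.038]]'|sed -n '2p;4p'
```

```text
tool_pos: [0.5866, -0.3036, 0.0251]
force: [0.2, -1.4, -0.2]
tool_pos: [0.5868, -0.3036, 0.0246]
force: [-0.3, 0.1, 0.8]
```

```bash
python3 -m jog '[[0,0,0.0005,0,0,0,0.038],[0,0,0,0,0,0,0.038],[0,0,0,0,0,0,0.038]]'|sed -n '2p;4p'
```

```text
tool_pos: [0.5868, -0.3036, 0.0245]
force: [-2.3, 1.4, 4.4]
```

```bash
python3 -m jog '[[0,0,0,0,0,0,0.05],[0,0,0,0,0,0,0.055],[0,0,0,0,0,0,0.06],[0,0,-0.02,0,0,0,0.06],[0,0,-0.03,0,0,0,0.06],[-0.025,0,-0.041,0,0,0,0.06],[-0.025,0,-0.041,0,0,0,0.06],[-0.025,0,-0.041,0,0,0,0.06],[0,0,0,0,0,0,0.06],[0,0,0,0,0,0,0.06],[0,0,0,0,0,0,0.06]]'|sed -n 2,3p; python3 look.py wrist p7
python3 - <<'E'
from m2 import *
at("p7","ref60",(526.1,-285.3),r=40); at("p7","ref60",(530.5,-330.4),r=40); at("p7","logger",(585,-303),z=.034)
E
```

```text
tool_pos: [0.5217, -0.3085, 0.1805]
tool_rot: [-180.0, -0.0, 4.6]
38.0833 [ 0.52158405 -0.30795494  0.17940346] [-1.79926365e+02  7.21551914e-02  4.61936784e+00]
ref60 p7 [302, 176] [ 526.2 -285.2] [60.8 35.8] 4.6 fill 0.98
ref60 p7 [344, 175] [ 530.5 -330.7] [60.3 35.7] 4.8 fill 0.98
logger p7 [323, 122] [ 585.3 -303.7] [34.5 44.5] 3.5 fill 0.98
```

View pics/p7.png

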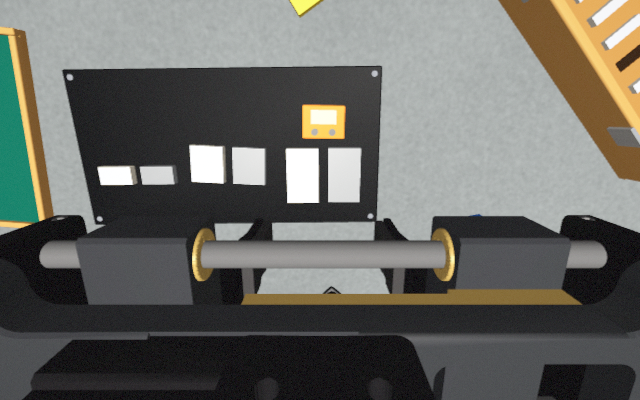

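p7 shows the logger (323,122) centred behind the 60 mm pair, within 0.5 mm of target and about 1° off parallel, with its gap about 10 mm. Everything lies flat and the references have not moved, so I hand in.

```bash
python3 -m jog '[[0,0,0,0,0,0,0.06],[0,0,0,0,0,0,0.06],[0,0,0,0,0,0,0.06]]'|sed -n 1p; python3 -c "from cell import env; print(env.sign_off())"
```

```text
time_s: 38.33
the job is handed in; nothing more can be done
None
```

The job is handed in at 38.3 s: the three white blocks lie beside their steel references (gaps about 10 mm, ends level within 1 mm), the logger sits about 10 mm behind the 60 mm pair and about 1° off parallel, and the steel blocks and glass flat did not shift in the pictures (a finger did briefly rest on the tray rim, about 10 N, while gripping the logger).

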